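Shut and snap-lock a tableware sample case

TASK

Shut the sample case by swinging its lid fully down onto the base, then take the loose round cap from the bench and push it over the steel stud that stands up through the lid's tab until it snaps and sits home flat on the tab. Keep pressing the cap down firmly after the snap and finish while still pressing it, fingers on the cap, without letting go. Leave the ramekin, the mug and the tape roll where they are.

Things in the scene. Friction and masses are not known exactly. Their poses are not given: they have to be found in the camera images.
- case: Grey plastic clamshell case with a saucer in it, screwed down. Origin: centre of the underside; x from latch side to hinge side (roughly away from the robot), y along the hinge, z up. Base shell 140 (x) x 190 (y) x 45 mm tall. At its -x side a lug 50 mm wide, 45 mm tall, from x = -70 to -145 mm, carries a steel stud at x = -115 mm, y = 0.
- stud_seat (a point): Point on the upright steel stud's axis level with the top of the shut lid's tab, 51 mm above the bench; the cap's origin is here when it is home. Fixed; axes as the case. The stud is 14 mm thick and ends 17.5 mm above this point in a blunt cone 10 mm wide; four sprung steel balls round it, 9.2 mm above this point, measure 23 mm across.
- lid_hinge (a point): Middle of the lid's hinge axis (parallel to the case's y), at x = 72 mm, y = 0, z = 45 mm of the case. Does not move; axes as the case.
- lid_top (a point): Centre of the lid's outer face, moving with the lid. The lid is a shell 140 x 190 mm, 28 mm deep, whose flat outer face lies 28 mm above the hinge axis when shut, i.e. 73 mm above the bench.
- cap: Loose black plastic cap: ribbed cylinder 42 mm wide, 34 mm tall, 40 g, standing open side down left or right of the case. Origin: centre of its underside; z up. Bore 18 mm at a 4 mm high lip at the mouth, 26 mm above, closed 19.5 mm up. On the stud it first rests on the balls 14 mm above home; 7 to 14 N pushes the lip over them, then the resistance drops and the balls draw it home.
- ramekin: Small white bowl, 72 mm wide, 45 mm tall, a bystander on the bench, on the other side of the case from the cap. Origin: centre of its underside.
- mug: White mug, 80 mm wide, 85 mm tall, with a handle, a bystander. Origin: centre of its underside.
- tape: Bare cardboard tape roll, a ring 90 mm across, 48 mm tall, a bystander. Origin: centre of its underside.
- lid_angle (a joint): Opening angle of the lid in rad: 0 = shut with the rims edge to edge, growing as the lid lifts; starts part open (0.4 to 0.9). The hinge is stiff: the lid stays where it is left; about 0.1 to 0.3 N m closes it. At 0 it meets a firm stop.
- lid: The lid: a grey shell 140 x 190 mm, 28 mm deep. Origin: on the hinge axis; axes as the case when shut, the shell reaching along its -x. On its free edge is the tab, 75 (x) x 50 x 6 mm, level with the rim, with a 27 mm round hole centred 187 mm from the hinge axis, which drops over the stud when the lid shuts.
Mind the look-alikes: they are no part of the job. Of the things that look like the cap, take the one that is nearest to the robot's base at the start.

How it is judged (in metres and radians):
On the way, in this order (a step that is already met when the one before it is completed fails the run):
1. the lid is shut, the cap not yet on the stud (value of joint lid_angle below 0.025 rad and horizontal distance between cap and stud_seat above 0.05 m), for 0.2 s.
2. the cap has snapped home and is pressed onto the tab (z of cap in the frame of stud_seat below 0.0025 m and horizontal distance between cap and stud_seat below 0.004 m and contact force between cap and lid above 4 N), for 0.3 s.
At the end, for the whole second after the job is handed in: The lid is shut (within 0.025 rad), the cap is home on the stud (origin within 2.5 mm in height and 4 mm sideways of the seat point, upright within 0.1 rad), and through the last second the fingers are on the cap and press it onto the tab with more than 4 N (all of step 2 and value of joint lid_angle below 0.025 rad and z of cap in the frame of stud_seat above -0.0025 m and angle between cap's own z axis and vertical below 0.1 rad and contact force between the fingers and cap above 3 N); the arm keeps its last pose, push and grip.
It fails at once if the ramekin is moved more than 30 mm (distance of ramekin from where it was at the start of the episode above 0.03 m).
It fails at once if the mug is moved more than 30 mm (distance of mug from where it was at the start of the episode above 0.03 m).
It fails at once if the tape roll is moved more than 30 mm (distance of tape from where it was at the start of the episode above 0.03 m).
It also fails if it takes over 59 s, if anything falls off the work surface, if the arm or the gripper's body presses on something with over 40 N, if the wrist force passes 120 N, or if a joint passes its speed limit or range.

ROBOT

A 7-joint arm with a two-finger parallel gripper is mounted at the origin on the work surface. World frame = base frame: x ahead of the robot, y to its left, z up, the work surface at z = 0. Lengths are in m, angles in degrees, forces in N, time in s.
With the tool pointing down it reaches from about 0.4 to 0.85 m from the base axis. Payload 10.4 kg.
Tool frame: the origin (TCP) lies on the centre line of the jaws, within the pads' length; the fingertips stand 11 mm ahead of it and the grasp point (between the pads) lies 8 mm behind it; x points along the fingers, y is the direction in which the jaws open and shut, and the axes are right-handed (so a half turn about x gives the same grasp; the last joint's range is limited). The gripper opens to 87 mm and grips with 3 to 60 N. Pads are 19 mm wide; open, the fingers measure 117 mm over their backs; the gripper's body (75 mm by 190 mm) begins 51 mm behind the grasp point.
Start: joints at [-65.008, 19.034, -3.707, 83.658, 1.238, 77.344, -5.071], TCP at [0.277, 0.56, 0.234] pointing down, gripper open.
Joint ranges: [-148.97, 148.97], [-28.65, 121.19], [-84.17, 76.75], [9.2, 138.47], [-72.65, 252.65], [3.7, 117.97], [-149.18, 149.18]. Speed limits (degrees/s): [127.2, 127.2, 159.86, 159.86, 180, 180, 180].

INTERFACE

Orientations are given as [roll, pitch, yaw] about the fixed x, y, z axes, in that order (R = Rz(yaw) Ry(pitch) Rx(roll)).
In Python, from workcell import arm gives the robot as it stands.
- The arm moves only by the shell command python3 -m inch 'ROWS' [FORCE]. ROWS is JSON, one flat list of numbers, 5 for each row, row after row: the shift along the tool's x, y, z in m, then the turn about the tool's x in rad, then the opening, from 0 (shut) to 1 (fully open). In form: [tx, ty, tz, roll, grip, tx, ty, tz, roll, grip, ...]. A call has 1 to 10 rows; each row is the pose to reach, as a shift and turn from the pose commanded when the call began, along the tool's axes at that moment; what a row does not reach only later rows make up. A row lasts 1/12 s, in which the tool goes at most 41.7 mm and 7.16 degrees, less where a joint would pass 70% of its speed; a pose out of reach is approached as far as the arm can. A call with a gripper value outside its range is refused whole. The fingers move at their own pace and stop on an object; FORCE is the grip in N (left out, the last holds). Time passes only in rows, so rows that repeat a pose let the fingers close. It gives the time, the measured TCP pose, the force and the opening at its end, in the units of the state.
- arm.observe(): the state, without advancing time (a new reading comes with each control period).
- arm.get_image(name): name is "scene" or "side" or "wrist"; returns the picture (420x560x3 uint8, red, green, blue); there is no depth.
- arm.camera_model(name): a dict with "fx", "fy", "cx", "cy" (pixels), "world_to_cam" (4x4, takes a point from world to camera coordinates); the wrist camera has in their place "hand_eye" (4x4, takes a point from camera to tool coordinates, whose origin is the TCP and whose axes are the tool frame's). Camera axes: x right, y down, z forward; pixel columns grow to the right and rows downward; lengths in m; the calibration is good to about 2 mm. A picture is of the moment at which its call begins: read the wrist's pose just before it. camera_model takes no time and is no camera call.
- arm.job_done(): hands the job in, once; it reports no verdict.
The state is a dict: "clock": time; "joint_positions": joint angles; "qd": joint speeds; "joint_torque": joint torques, N m; "position": TCP position; "ee_rot": TCP orientation; "force": force on the tool from outside, world axes, zero at the start; "ft_torque": the same for the moment, N m; "opening": finger opening in m.
Only numpy, scipy, OpenCV 4.12 (cv2) and the standard library are available. Lean on these libraries where they do the work, as an engineer would, in place of code of your own. Each camera call takes 0.05 s, during which the arm holds its last target.

## Working session

There is one attempt and no reset: what is moved stays moved. The work goes in short steps, Python scripts to look and compute and a shell command to move; the robot and the scene stay as the last step left them, time stands still between calls to the robot, and variables do not carry over. Pictures are saved under pics/ and viewed, and the job is handed in when it is done.

```bash
mkdir -p pics; ls
python3 - <<'E'
from workcell import arm
import cv2
print(arm.observe())
for n in ["scene","side","wrist"]:
    im=arm.get_image(n); cv2.imwrite(f"pics/{n}0.png",im[:,:,::-1]); print(n,arm.camera_model(n))
E
```

```text
pics
{'clock': 0.0, 'joint_positions': array([-65.00734694,  19.07093383,  -3.70828813,  83.70504068,
         1.23832587,  77.34504429,  -5.0711242 ]), 'qd': array([ 0.09562468, -0.05755111,  0.02128179, -0.07684496, -0.00563549,
        0.07073864, -0.04040259]), 'joint_torque': array([-6.92436060e-04, -6.23263621e+01,  2.39085773e-02, -3.89898169e+01,
       -6.14934135e-02,  3.97910632e-02,  1.29308578e-04]), 'position': array([0.27662866, 0.56002907, 0.23277338]), 'ee_rot': array([ -87.07009182,   89.91887022, -113.35554526]), 'force': array([ 0.44936937, -0.10994264, -0.29548272]), 'ft_torque': array([ 0.00834424,  0.04940731, -0.04119521]), 'opening': 0.08702907281625927}
scene {'fx': 532.2991305304439, 'fy': 532.2991305304439, 'cx': 270.3130751448278, 'cy': 210.66226823505488, 'world_to_cam': array([[ 0.52376577,  0.8518371 , -0.00655553, -0.28672162],
       [ 0.49414832, -0.31008552, -0.81219727, -0.23784748],
       [-0.69389254,  0.42216172, -0.58334605,  1.8046133 ],
       [ 0.        ,  0.        ,  0.        ,  1.        ]])}
side {'fx': 525.0476927861367, 'fy': 525.0476927861367, 'cx': 280.6248706180013, 'cy': 200.37254030972326, 'world_to_cam': array([[ 0.96201671, -0.27197627, -0.02351089, -0.55827797],
       [-0.16382987, -0.50629973, -0.84665244,  0.15561851],
       [ 0.21836581,  0.81834558, -0.53162664,  1.15691317],
       [ 0.        ,  0.        ,  0.        ,  1.        ]])}
wrist {'fx': 312.5839040681005, 'fy': 312.5839040681005, 'cx': 281.4515318632905, 'cy': 210.04731846451725, 'hand_eye': array([[ 2.91217228e-04, -2.77667829e-01,  9.60677101e-01,
        -1.51658063e-01],
       [ 9.99999946e-01,  2.24562681e-04, -2.38231327e-04,
         2.59639566e-04],
       [-1.49583050e-04,  9.60677119e-01,  2.77667879e-01,
        -7.51742753e-02],
       [ 0.00000000e+00,  0.00000000e+00,  0.00000000e+00,
         1.00000000e+00]])}
```

View pics/scene0.png

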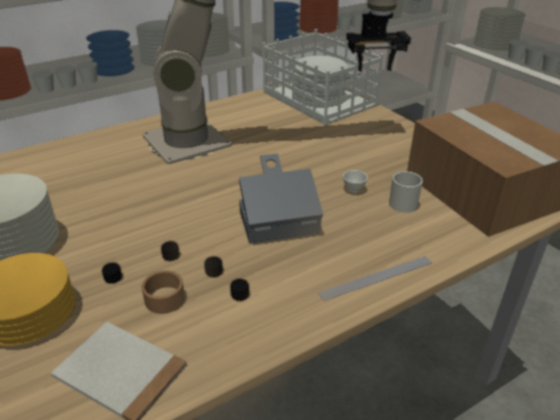

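View pics/side0.png

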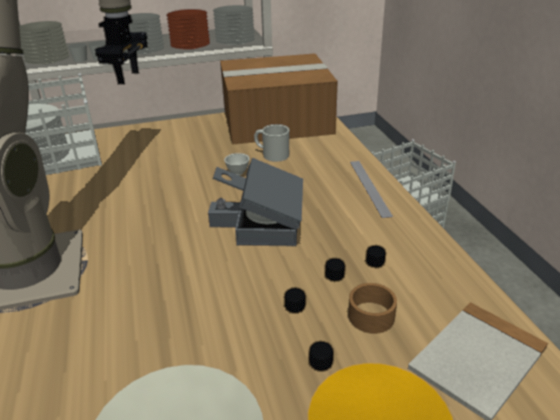

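View pics/wrist0.png

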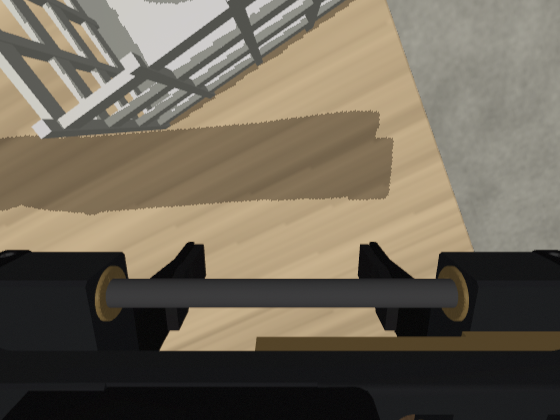

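The scene picture shows four black caps at (170,250), (112,272), (214,266) and (240,289). The case is at (280,205) with its tab toward the robot at (270,160). The ramekin is at (355,182), the mug at (405,190) and the tape at (163,292). In the side view the caps are at (295,300), (335,269), (376,256) and (321,356), and the lug and stud are near (224,210).

```bash
cat > h.py <<'E'
import numpy as np, cv2
from workcell import arm
from scipy.spatial.transform import Rotation as R
def cam(name,st=None):
    m=arm.camera_model(name)
    if 'world_to_cam' in m: T=np.linalg.inv(m['world_to_cam'])
    else:
        st=st or arm.observe(); P=np.eye(4); P[:3,:3]=R.from_euler('xyz',st['ee_rot'],degrees=True).as_matrix(); P[:3,3]=st['position']; T=P@m['hand_eye']
    return m,T
def ray(c,u,v):
    m,T=c; d=T[:3,:3]@np.array([(u-m['cx'])/m['fx'],(v-m['cy'])/m['fy'],1]); return T[:3,3],d/np.linalg.norm(d)
def plane(c,u,v,z):
    o,d=ray(c,u,v); return o+d*(z-o[2])/d[2]
def tri(c1,p1,c2,p2):
    o1,d1=ray(c1,*p1);o2,d2=ray(c2,*p2)
    s=np.linalg.lstsq(np.c_[d1,-d2],o2-o1,rcond=None)[0]
    a=o1+s[0]*d1;b=o2+s[1]*d2; return (a+b)/2,np.linalg.norm(a-b)
def proj(c,X):
    m,T=c; p=np.linalg.inv(T)@np.r_[X,1]; return np.array([m['fx']*p[0]/p[2]+m['cx'],m['fy']*p[1]/p[2]+m['cy']])
E
python3 - <<'E'
from h import *
for n,box in (("scene",(80,230,280,310)),("side",(270,235,400,380))):
    im=cv2.imread(f"pics/{n}0.png"); m=(im.max(2)<45).astype(np.uint8)
    k=cv2.connectedComponentsWithStats(m)
    c=cam(n)
    for s,ce in zip(k[2][1:],k[3][1:]):
        if s[4]>60 and box[0]<ce[0]<box[2] and box[1]<ce[1]<box[3]: 
            P=plane(c,*ce,0.017); print(n,ce.round(1),s,P.round(4),np.hypot(P[0],P[1]).round(3))
for n,(x,y,w,h) in (("scene",(225,145,110,100)),("side",(200,150,115,105))):
    im=cv2.imread(f"pics/{n}0.png")[y:y+h,x:x+w]; cv2.imwrite(f"pics/{n}_case.png",cv2.resize(im,None,fx=6,fy=5.7 if 0 else 6,interpolation=cv2.INTER_CUBIC)[:600])
E
```

```text
scene [169.7 250.8] [162 242  16  18 236] [ 0.5324 -0.2807  0.017 ] 0.602
scene [213.5 266.5] [206 258  16  18 249] [ 0.6414 -0.2153  0.017 ] 0.677
scene [111.7 272.8] [103 263  19  20 291] [ 0.5349 -0.4272  0.017 ] 0.685
scene [239.3 289.4] [231 279  18  21 299] [ 0.7412 -0.2008  0.017 ] 0.768
side [375.3 256.1] [366 246  19  21 331] [ 0.7388 -0.2002  0.017 ] 0.765
side [334.6 269.2] [326 259  19  22 354] [ 0.6385 -0.2154  0.017 ] 0.674
side [294.5 299.9] [285 288  20  25 416] [ 0.53  -0.28   0.017] 0.599
side [320.7 355.7] [309 342  24  28 564] [ 0.5324 -0.4274  0.017 ] 0.683
```

View pics/scene_case.png

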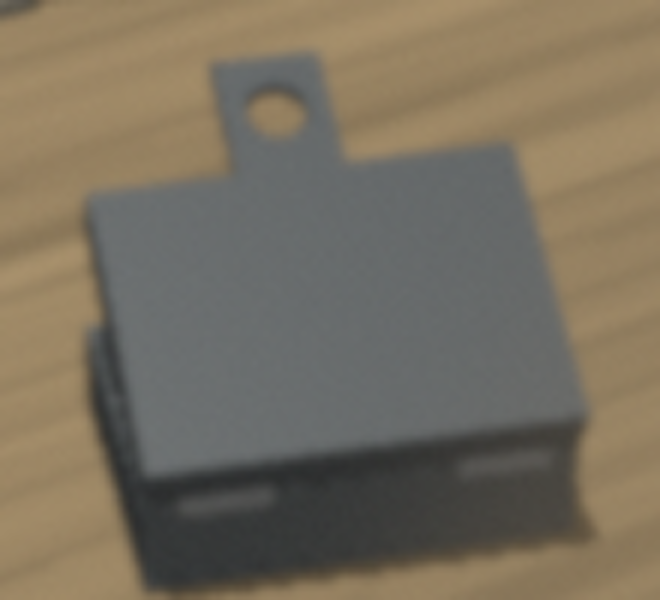

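View pics/side_case.png

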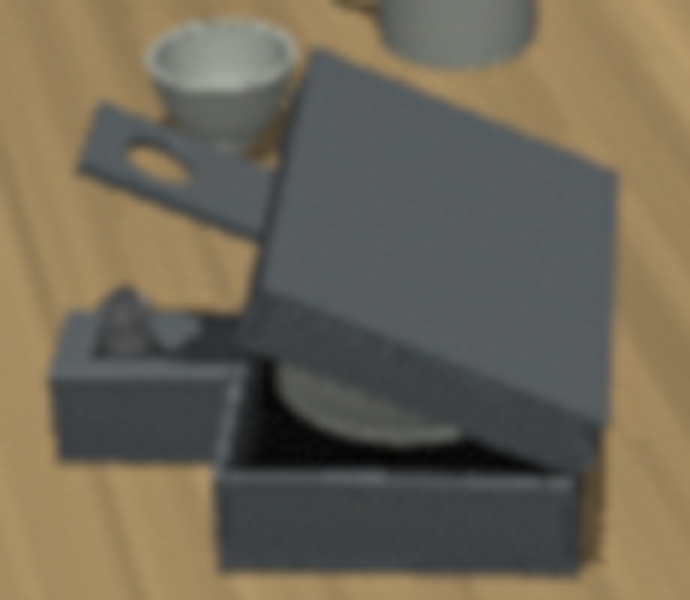

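Run:
```python
from h import *
s=cam("side");c=cam("scene")
S=lambda x,y:(200+x/6,150+y/6); C=lambda x,y:(225+x/6,145+y/6)
for nm,p,z in (("tip",(125,288),.0685),("A -x-y bot",(222,570),0),("B +x-y bot",(577,573),0),("A top",(220,472),.045),("B top",(580,480),.045),("lug -y bot",(60,460),0),("lug -y -x top",(52,375),.045),("lug +y-x top",(72,318),.045)):
    print(nm,plane(s,*S(*p),z).round(4))
B=plane(c,*C(145,588),0);D=plane(c,*C(592,538),0);print("scene B,D",B.round(4),D.round(4),np.linalg.norm(B-D))
# lid points triangulated
for nm,a,b in (("hole",(276,110),(160,160)),("freecorner +y",(515,145),(318,52)),("free corner -y",(90,192),(268,290)),("hinge +y",(585,420),(617,172)),("hinge -y",(147,475),(605,420)),("tab +y end",(318,52),(105,105)),("tab -y end",(212,62),(80,165))):
    P,e=tri(c,C(*a),s,S(*b)); print(nm,P.round(4),e.round(4))
```

```text
tip [0.4487 0.0589 0.0685]
A -x-y bot [ 0.4618 -0.0468  0.    ]
B +x-y bot [ 0.5922 -0.0901  0.    ]
A top [ 0.4644 -0.0456  0.045 ]
B top [ 0.5931 -0.0921  0.045 ]
lug -y bot [0.4137 0.0464 0.    ]
lug -y -x top [0.4139 0.0408 0.045 ]
lug +y-x top [0.4286 0.0806 0.045 ]
scene B,D [ 0.5914 -0.0903  0.    ] [0.6644 0.0907 0.    ] 0.19514081413932596
hole [0.4666 0.0529 0.1275] 0.0004
freecorner +y [0.5471 0.1265 0.126 ] 0.001
free corner -y [ 0.4859 -0.0532  0.1283] 0.0026
hinge +y [0.6649 0.083  0.0687] 0.0036
hinge -y [ 0.6031 -0.0933  0.07  ] 0.0019
tab +y end [0.4511 0.0846 0.1391] 0.0013
tab -y end [0.4334 0.0393 0.1393] 0.0012
```

The target is the cap at scene (170,250), side (295,300). It is 0.60 m from the base, and the other three are at 0.68, 0.68 and 0.77. Next I'll work out the move to the lid-press point and check the target in a crop.

```bash
cat >> h.py <<'E'
def go(tgt,yaw_y=None):
    st=arm.observe(); M=R.from_euler('xyz',st['ee_rot'],degrees=True).as_matrix()
    d=np.array(tgt)-st['position']; print('pos',st['position'].round(4),'F',st['force'].round(2),'open',round(st['opening'],4),'t',round(st['clock'],2),'j',st['joint_positions'].round(0))
    print('toolaxes\n',M.T.round(4)); print('shift',(M.T@d).round(4))
    if yaw_y is not None:
        # roll about tool x to align tool y with +-dir
        t=np.array([np.cos(yaw_y),np.sin(yaw_y),0]); b=M.T@t; a=np.arctan2(b[2],b[1]); print('roll',[round(float(x),4) for x in (a,a-np.pi if a>0 else a+np.pi)])
E
python3 - <<'E'
from h import *
go([0.515,0.038,0.20],np.radians(70))
im=cv2.imread("pics/scene0.png")[225:310,90:265]; cv2.imwrite("pics/caps.png",cv2.resize(im,None,fx=4,fy=4))
E
```

```text
pos [0.2767 0.5601 0.233 ] F [0.66 0.73 0.34] open 0.0873 t 0.15 j [-65.  19.  -4.  84.   1.  77.  -5.]
toolaxes
 [[-4.000e-04 -1.000e-03 -1.000e+00]
 [ 4.429e-01  8.966e-01 -1.100e-03]
 [ 8.966e-01 -4.429e-01  0.000e+00]]
shift [ 0.0334 -0.3626  0.4449]
roll [-0.1097, 3.0319]
```

View pics/caps.png

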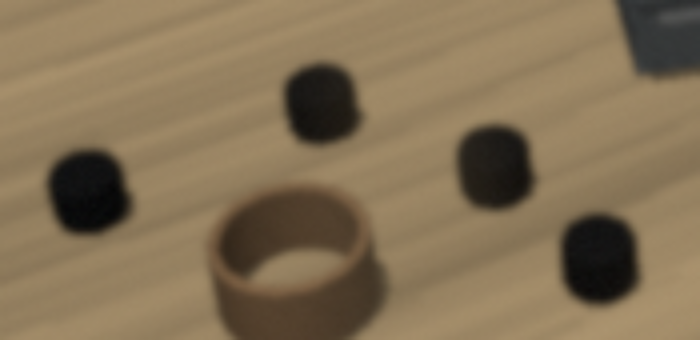

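The crop confirms the target: the cap at crop (320,103), which is scene (170,250), is the one nearest the robot. Now I'll move above the lid with the fingers shut.

```bash
python3 -m inch '[0,-0.3626,0.4449,-0.11,0,0,-0.3626,0.4449,-0.11,0,0,-0.3626,0.4449,-0.11,0,0,-0.3626,0.4449,-0.11,0,0,-0.3626,0.4449,-0.11,0,0,-0.3626,0.4449,-0.11,0,0,-0.3626,0.4449,-0.11,0,0,-0.3626,0.4449,-0.11,0,0,-0.3626,0.4449,-0.11,0,0,-0.3626,0.4449,-0.11,0]' 20
python3 - <<'E'
from h import *
go([0.515,0.038,0.20],np.radians(70))
E
```

```text
clock: 0.98
position: [0.4501, 0.1793, 0.2336]
ee_rot: [98.9, 90.0, 79.0]
force: [1.2, -0.5, 0.7]
opening: 0.0285
pos [0.4501 0.1793 0.2336] F [ 1.23 -0.48  0.69] open 0.0285 t 0.98 j [-39.   1.  12. 105.  -0.  74.  43.]
toolaxes
 [[ 1.000e-04  4.000e-04 -1.000e+00]
 [ 3.417e-01  9.398e-01  4.000e-04]
 [ 9.398e-01 -3.417e-01 -1.000e-04]]
shift [ 0.0335 -0.1106  0.1093]
roll [0.0004, -3.1412]
```

```bash
python3 -m inch '[0.033,-0.1106,0.1093,0,0,0.033,-0.1106,0.1093,0,0,0.033,-0.1106,0.1093,0,0,0.033,-0.1106,0.1093,0,0,0.033,-0.1106,0.1093,0,0,0.033,-0.1106,0.1093,0,0]'
python3 - <<'E'
from h import *
go([0.515,0.038,0.15],np.radians(70))
cv2.imwrite("pics/w1.png",arm.get_image("wrist")[:,:,::-1])
E
```

```text
clock: 1.48
position: [0.5147, 0.0379, 0.1999]
ee_rot: [-128.1, 89.9, -148.3]
force: [-1.0, -0.2, 0.1]
opening: 0.0009
pos [0.5147 0.0379 0.1999] F [-0.99 -0.21  0.14] open 0.0009 t 1.48 j [-29.   6.  21. 104.  -2.  70.  63.]
toolaxes
 [[-1.100e-03 -7.000e-04 -1.000e+00]
 [ 3.456e-01  9.384e-01 -1.000e-03]
 [ 9.384e-01 -3.456e-01 -8.000e-04]]
shift [0.0499 0.0002 0.0003]
roll [-0.0038, 3.1378]
```

View pics/w1.png

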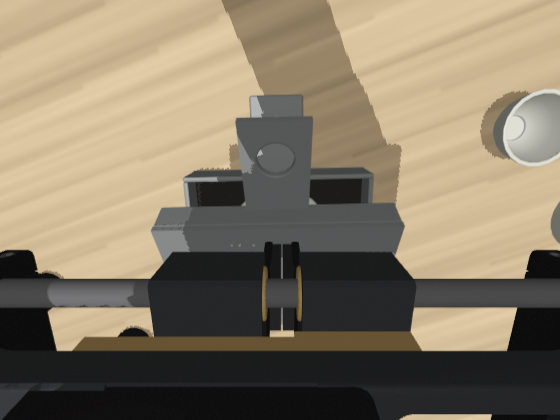

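The picture looks down on the lid. The tab and hole are centred near (276,157), in line with the fingers at column 281. The fingertips are over the lid near its free edge, and the ramekin is well clear at (535,128). Now I'll push the lid down.

```bash
python3 -m inch '[0.03,0,0,0,0,0.06,0,0,0,0,0.068,0,0,0,0,0.076,0,0,0,0,0.084,0,0,0,0,0.092,0,0,0,0,0.1,0,0,0,0,0.107,0,0,0,0,0.112,0,0,0,0,0.115,0,0,0,0]'
python3 - <<'E'
from h import *
go([0.515,0.038,0.083])
E
```

```text
clock: 2.37
position: [0.5146, 0.04, 0.0849]
ee_rot: [-149.8, 90.0, -169.8]
force: [-2.3, 0.7, 1.5]
opening: 0.0006
pos [0.5146 0.04   0.0849] F [-2.3   0.69  1.48] open 0.0006 t 2.37 j [-28.  14.  20. 111.  -6.  57.  65.]
toolaxes
 [[-5.000e-04 -1.000e-04 -1.000e+00]
 [ 3.417e-01  9.398e-01 -2.000e-04]
 [ 9.398e-01 -3.417e-01 -4.000e-04]]
shift [ 0.0019 -0.0018  0.0011]
```

Almost shut. I'll press on to the stop.

```bash
python3 -m inch '[0.002,0,0,0,0,0.003,0,0,0,0,0.004,0,0,0,0,0.005,0,0,0,0,0.005,0,0,0,0,0.005,0,0,0,0]'
python3 - <<'E'
from h import *
go([0.515,0.038,0.083])
cv2.imwrite("pics/s2.png",arm.get_image("side")[:,:,::-1])
im=cv2.imread("pics/s2.png")[140:260,190:330]; cv2.imwrite("pics/s2c.png",cv2.resize(im,None,fx=5,fy=5,interpolation=cv2.INTER_CUBIC))
E
```

```text
clock: 2.87
position: [0.5147, 0.0401, 0.084]
ee_rot: [123.8, 89.9, 103.8]
force: [-21.7, -1.5, 45.6]
opening: 0.0005
pos [0.5147 0.0401 0.084 ] F [-21.7   -1.51  45.61] open 0.0005 t 2.87 j [-28.  14.  20. 111.  -6.  56.  65.]
toolaxes
 [[-4.000e-04  1.800e-03 -1.000e+00]
 [ 3.423e-01  9.396e-01  1.500e-03]
 [ 9.396e-01 -3.423e-01 -1.000e-03]]
shift [ 0.001  -0.0018  0.001 ]
```

View pics/s2c.png

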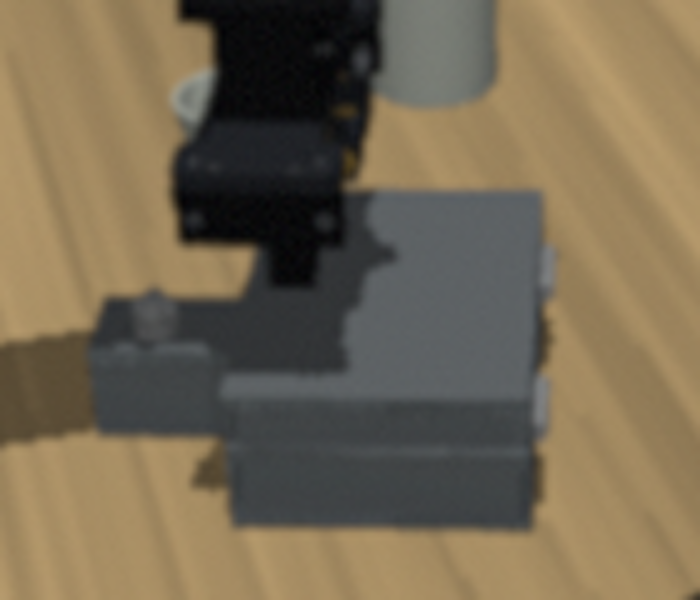

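The lid is shut: the rims meet, the tab lies over the lug with the stud standing up at crop (152,318), and the stop was felt at 45 N. I'll lift, open and measure the stud from above.

```bash
python3 -m inch '[-0.03,0,0,0,0,-0.06,0,0,0,0,-0.08,0,0,0,1,-0.08,0,0,0,1,-0.08,0,0,0,1,-0.08,0,0,0,1]'
python3 - <<'E'
from h import *
st=arm.observe(); print(st['position'])
cv2.imwrite("pics/w3.png",arm.get_image("wrist")[:,:,::-1])
im=cv2.imread("pics/w3.png")
np.save("st3.npy",st,allow_pickle=True)
c=cam("wrist",st); print(proj(c,[0.4495,0.061,0.0685]))
cv2.imwrite("pics/w3c.png",cv2.resize(im[60:210,180:380],None,fx=4,fy=4,interpolation=cv2.INTER_CUBIC))
E
```

```text
clock: 3.42
position: [0.5144, 0.0399, 0.1599]
ee_rot: [-155.6, 90.0, -175.6]
force: [-0.5, 0.1, 0.1]
opening: 0.0195
[0.51444286 0.03994106 0.15990226]
[278.16272506 129.33308568]
```

View pics/w3c.png

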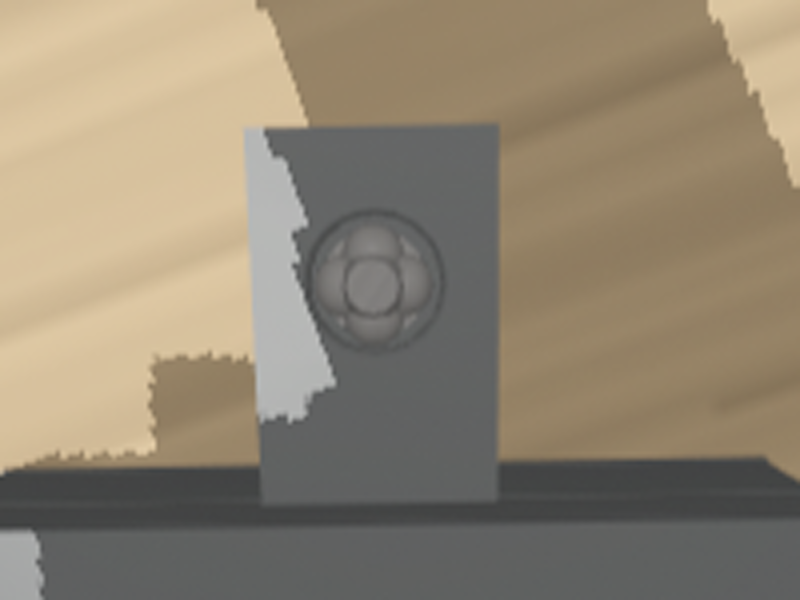

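The crop shows the stud's round tip at (372,287), which is pixel (273,131.5), with four balls round it. The tab hole is at (376,281) and the tab's end is square at the top.

Run:
```python
from h import *
st=np.load("st3.npy",allow_pickle=True).item()
c=cam("wrist",st)
f=lambda x,y:(180+(x+.5)/4-.5,60+(y+.5)/4-.5)
print("tip",plane(c,*f(372.5,287),.0685).round(4),"hole",plane(c,*f(376,281),.051).round(4))
a=plane(c,*f(246,128),.051);b=plane(c,*f(499,124),.051);d=plane(c,*f(262,504),.051);e=plane(c,*f(497,500),.051);print("tab",a,b,np.linalg.norm(a-b),(a+b)/2)
v=b-a;print("yaw",np.degrees(np.arctan2(-v[0],v[1])), np.degrees(np.arctan2(v[1],v[0])))
go([0.5312,-0.2804,0.16],np.radians(70))
```

```text
tip [0.4495 0.0566 0.0685] hole [0.449  0.0571 0.051 ]
tab [0.41317575 0.04326663 0.051     ] [0.42939014 0.08999928 0.051     ] 0.049465616104122104 [0.42128294 0.06663295 0.051     ]
yaw -19.134763263945096 70.86523673605491
pos [0.5142 0.0399 0.1595] F [-0.75  0.25  0.08] open 0.0233 t 3.47 j [-29.   8.  21. 107.  -3.  66.  63.]
toolaxes
 [[-1.400e-03 -4.000e-04 -1.000e+00]
 [ 3.418e-01  9.398e-01 -9.000e-04]
 [ 9.398e-01 -3.418e-01 -1.200e-03]]
shift [-0.0004 -0.2952  0.1255]
roll [0.0003, -3.1413]
```

Tip and hole agree: the stud is at about (0.449, 0.057). Next I'll go to the matching view over the cap, so that calibration bias cancels.

```bash
python3 -m inch '[0,-0.3435,0.191,0,1,0,-0.3435,0.191,0,1,0,-0.3435,0.191,0,1,0,-0.3435,0.191,0,1,0,-0.3435,0.191,0,1,0,-0.3435,0.191,0,1,0,-0.3435,0.191,0,1,0,-0.3435,0.191,0,1,0,-0.3435,0.191,0,1,0.03,-0.3435,0.191,0,1]'
python3 - <<'E'
from h import *
go([0.596,-0.297,0.126],np.radians(70))
E
```

```text
clock: 4.3
position: [0.5773, -0.356, 0.1341]
ee_rot: [-31.4, 89.5, -51.7]
force: [0.0, -1.5, 0.8]
opening: 0.0848
pos [ 0.5773 -0.356   0.1341] F [ 0.   -1.45  0.8 ] open 0.0848 t 4.3 j [  6.  32.  31.  84. -17.  69. 109.]
toolaxes
 [[ 0.0051 -0.0064 -1.    ]
 [ 0.3462  0.9382 -0.0043]
 [ 0.9382 -0.3462  0.007 ]]
shift [ 0.0078  0.0618 -0.0029]
roll [-0.0044, 3.1372]
```

```bash
python3 -m inch '[0.008,0.062,-0.003,0,1,0.008,0.062,-0.003,0,1,0.008,0.062,-0.003,0,1,0.008,0.062,-0.003,0,1]'
python3 - <<'E'
from h import *
st=arm.observe(); 
cv2.imwrite("pics/w4.png",arm.get_image("wrist")[:,:,::-1])
np.save("st4.npy",st,allow_pickle=True)
go([0.596,-0.297,0.126],np.radians(70))
im=cv2.imread("pics/w4.png")
cv2.imwrite("pics/w4c.png",cv2.resize(im[60:210,180:380],None,fx=4,fy=4,interpolation=cv2.INTER_CUBIC))
E
```

```text
clock: 4.63
position: [0.5952, -0.2868, 0.1205]
ee_rot: [172.8, 89.8, 153.0]
force: [0.1, -0.4, 0.0]
opening: 0.0866
pos [ 0.5947 -0.2884  0.1212] F [-0.23 -0.18  0.57] open 0.0869 t 4.68 j [ -0.  30.  30.  87. -16.  67. 103.]
toolaxes
 [[-2.000e-03  2.000e-04 -1.000e+00]
 [ 3.411e-01  9.400e-01 -5.000e-04]
 [ 9.400e-01 -3.411e-01 -1.900e-03]]
shift [-0.0048 -0.0076  0.0041]
roll [0.001, -3.1406]
```

View pics/w4c.png

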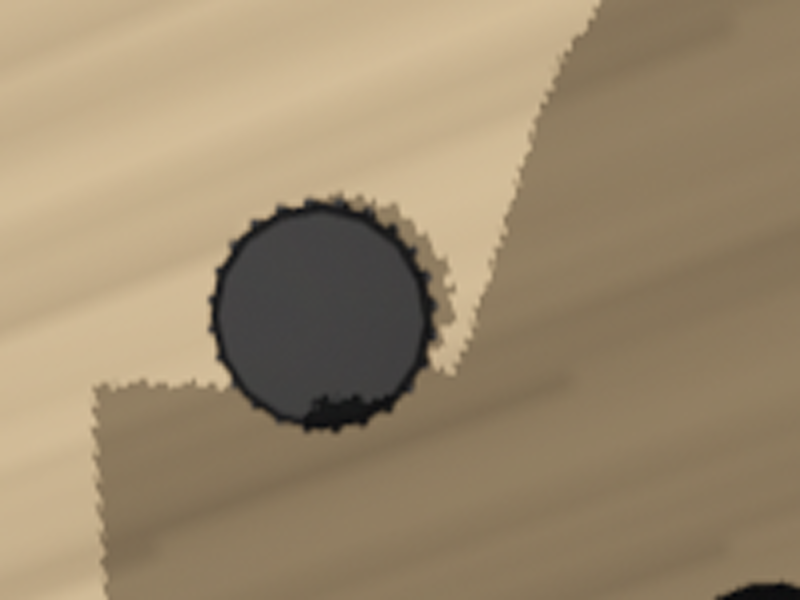

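The cap's top disc is centred at crop (323,315). The arm was still settling, so I'll take one more picture and compute from that.

Run:
```python
from h import *
st=arm.observe(); im=arm.get_image("wrist")[:,:,::-1].copy()
cv2.imwrite("pics/w5.png",im)
roi=im[60:210,180:380]; m=(roi.max(2)<90).astype(np.uint8)
cs,_=cv2.findContours(m,0,2); k=min(cs,key=lambda q:abs(cv2.contourArea(q)-2400)); 
(x,y),r=cv2.minEnclosingCircle(k); (x2,y2),ax,_=cv2.fitEllipse(k); print(x,y,r,(x2,y2),ax,cv2.contourArea(k))
c=cam("wrist",st); P=plane(c,180+x2,60+y2,.034); print(P, np.linalg.norm(plane(c,180+x2-ax[0]/2,60+y2,.034)-plane(c,180+x2+ax[0]/2,60+y2,.034)))
go([P[0],P[1],0.018],np.radians(70)); print(arm.observe()['clock'],st['position'])
```

```text
83.0 78.5 29.004409790039062 (82.76258850097656, 78.3851318359375) (54.67380142211914, 56.340538024902344) 2396.5
[ 0.53176989 -0.28039647  0.034     ] 0.0408179877295391
pos [ 0.5945 -0.2894  0.1218] F [ 0.43 -0.5  -0.75] open 0.087 t 4.73 j [ -0.  30.  31.  87. -16.  67. 103.]
toolaxes
 [[-1.400e-03 -4.000e-04 -1.000e+00]
 [ 3.424e-01  9.396e-01 -9.000e-04]
 [ 9.396e-01 -3.424e-01 -1.200e-03]]
shift [ 0.1039 -0.0129 -0.0619]
roll [-0.0004, 3.1412]
4.7333 [ 0.59472485 -0.28844661  0.12124262]
```

The cap is at (0.532, -0.280), which agrees with the fixed cameras. I'll line up above it, then descend.

```bash
python3 -m inch '[0.04,-0.013,-0.062,0,1,0.04,-0.013,-0.062,0,1,0.04,-0.013,-0.062,0,1,0.04,-0.013,-0.062,0,1,0.04,-0.013,-0.062,0,1]'
python3 - <<'E'
from h import *
go([.5318,-.2804,0.018],np.radians(70))
E
```

```text
clock: 5.15
position: [0.5328, -0.2807, 0.0831]
ee_rot: [-2.6, 89.9, -22.7]
force: [-0.1, -0.4, 0.4]
opening: 0.087
pos [ 0.5328 -0.2807  0.0831] F [-0.11 -0.45  0.4 ] open 0.087 t 5.15 j [ -1.  26.  31.  98. -15.  60. 105.]
toolaxes
 [[ 1.100e-03 -5.000e-04 -1.000e+00]
 [ 3.428e-01  9.394e-01 -1.000e-04]
 [ 9.394e-01 -3.428e-01  1.200e-03]]
shift [ 0.0651 -0.0001 -0.0011]
roll [-0.0009, 3.1407]
```

```bash
python3 -m inch '[0.025,0,-0.001,0,1,0.045,0,-0.001,0,1,0.06,0,-0.001,0,1,0.064,0,-0.001,0,1,0.064,0,-0.001,0,1,0.064,0,-0.001,0,1,0.064,0,-0.001,0,1]'
python3 - <<'E'
from h import *
go([.5318,-.2804,0.018],np.radians(70))
E
python3 -m inch '[0,0,0,0,0.3,0,0,0,0,0.3,0,0,0,0,0.3,0,0,0,0,0.3,0,0,0,0,0.3,0,0,0,0,0.3,0,0,0,0,0.3]' 50
python3 - <<'E'
from h import *
go([.5318,-.2804,0.018],np.radians(70))
cv2.imwrite("pics/w6.png",arm.get_image("wrist")[:,:,::-1])
E
```

```text
clock: 5.73
position: [0.5326, -0.2801, 0.0199]
ee_rot: [-2.7, 89.9, -22.7]
force: [0.3, -0.0, -0.8]
opening: 0.0868
pos [ 0.5326 -0.2801  0.0199] F [ 0.28 -0.01 -0.79] open 0.0868 t 5.73 j [  0.  30.  29. 101. -18.  53. 107.]
toolaxes
 [[ 2.100e-03 -9.000e-04 -1.000e+00]
 [ 3.418e-01  9.398e-01 -1.000e-04]
 [ 9.398e-01 -3.418e-01  2.200e-03]]
shift [ 0.0019 -0.0006 -0.0007]
roll [0.0002, -3.1413]
clock: 6.32
position: [0.5315, -0.2794, 0.0185]
ee_rot: [105.1, 90.0, 85.1]
force: [0.8, -0.3, -0.6]
opening: 0.0483
pos [ 0.5315 -0.2794  0.0185] F [ 0.75 -0.31 -0.58] open 0.0483 t 6.32 j [  0.  30.  29. 101. -18.  53. 107.]
toolaxes
 [[ 0.000e+00  1.000e-04 -1.000e+00]
 [ 3.418e-01  9.398e-01  1.000e-04]
 [ 9.398e-01 -3.418e-01 -0.000e+00]]
shift [ 0.0005 -0.0008  0.0006]
roll [0.0002, -3.1414]
```

View pics/w6.png

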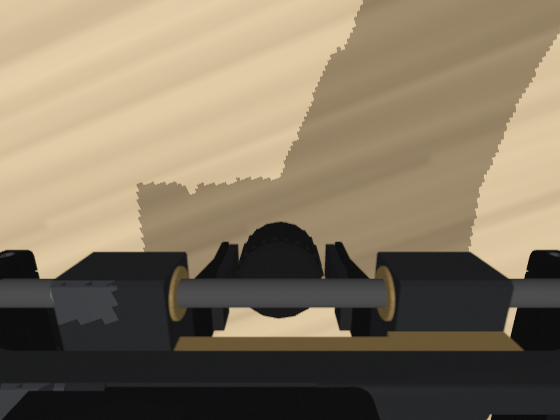

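The cap sits centred between the fingers at (280,270), and the opening is 48 mm and still closing. I'll keep closing to grip.

```bash
python3 -m inch '[0,0,0,0,0,0,0,0,0,0,0,0,0,0,0,0,0,0,0,0,0,0,0,0,0,0,0,0,0,0]' 50
python3 -m inch '[-0.02,0,0,0,0,-0.05,0,0,0,0,-0.09,0,0,0,0,-0.13,0,0,0,0,-0.13,0,0,0,0,-0.13,0,0,0,0]' 50
python3 - <<'E'
from h import *
go([.4493,.0568,0.15],np.radians(70))
E
```

```text
clock: 6.87
position: [0.5315, -0.2795, 0.0185]
ee_rot: [-15.4, 90.0, -35.4]
force: [-0.9, 0.9, 0.9]
opening: 0.0405
clock: 7.37
position: [0.5328, -0.2801, 0.1509]
ee_rot: [7.0, 89.7, -13.0]
force: [-0.3, -0.4, -1.5]
opening: 0.0403
pos [ 0.5328 -0.2801  0.1509] F [-0.35 -0.36 -1.52] open 0.0403 t 7.37 j [ -3.  21.  33.  95. -12.  67. 103.]
toolaxes
 [[ 4.600e-03 -1.100e-03 -1.000e+00]
 [ 3.418e-01  9.398e-01  6.000e-04]
 [ 9.398e-01 -3.418e-01  4.700e-03]]
shift [ 2.000e-04  2.880e-01 -1.936e-01]
roll [0.0003, -3.1413]
```

Gripped at 40.3 mm and lifted. Now I'll carry it over the stud.

```bash
python3 -m inch '[0,0.288,-0.1936,0,0,0,0.288,-0.1936,0,0,0,0.288,-0.1936,0,0,0,0.288,-0.1936,0,0,0,0.288,-0.1936,0,0,0,0.288,-0.1936,0,0,0,0.288,-0.1936,0,0,0,0.288,-0.1936,0,0,0,0.288,-0.1936,0,0,0,0.288,-0.1936,0,0]' 50
python3 -m inch '[0,0,0,0,0,0,0,0,0,0,0,0,0,0,0]' 50
python3 - <<'E'
from h import *
go([.4493,.0568,0.105],np.radians(70))
E
```

```text
clock: 8.2
position: [0.4461, 0.0615, 0.1472]
ee_rot: [-170.6, 89.9, 169.8]
force: [0.2, 0.5, -0.7]
opening: 0.0406
clock: 8.45
position: [0.448, 0.0561, 0.148]
ee_rot: [-130.8, 89.9, -150.9]
force: [-0.0, -0.1, -1.0]
opening: 0.0402
pos [0.448  0.0561 0.148 ] F [-0.03 -0.09 -1.04] open 0.0402 t 8.45 j [-31.   1.  19. 116.  -0.  64.  57.]
toolaxes
 [[-8.000e-04 -5.000e-04 -1.000e+00]
 [ 3.438e-01  9.391e-01 -7.000e-04]
 [ 9.391e-01 -3.438e-01 -6.000e-04]]
shift [0.043  0.0012 0.001 ]
roll [-0.0018, 3.1397]
```

```bash
python3 -m inch '[0.03,0.001,0.001,0,0,0.053,0.001,0.001,0,0,0.053,0.001,0.001,0,0,0.053,0.001,0.001,0,0,0.053,0.001,0.001,0,0]' 50
python3 - <<'E'
from h import *
go([.4493,.0568,0.095],np.radians(70))
ims=[]
for n,(x,y) in (("side",(180,140)),("scene",(220,120))):
    im=arm.get_image(n)[:,:,::-1][y:y+90,x:x+90]; ims.append(cv2.resize(im,(400,400),interpolation=cv2.INTER_CUBIC))
cv2.imwrite("pics/v7.png",np.hstack(ims))
E
```

```text
clock: 8.87
position: [0.45, 0.0575, 0.0965]
ee_rot: [27.3, 90.0, 7.3]
force: [0.5, -0.4, 0.3]
opening: 0.0403
pos [0.45   0.0575 0.0965] F [ 0.45 -0.38  0.31] open 0.0403 t 8.87 j [-31.   5.  19. 119.  -2.  57.  59.]
toolaxes
 [[ 8.000e-04  1.000e-04 -1.000e+00]
 [ 3.429e-01  9.394e-01  3.000e-04]
 [ 9.394e-01 -3.429e-01  7.000e-04]]
shift [ 0.0015 -0.0008 -0.0004]
roll [-0.0009, 3.1407]
```

View pics/v7.png

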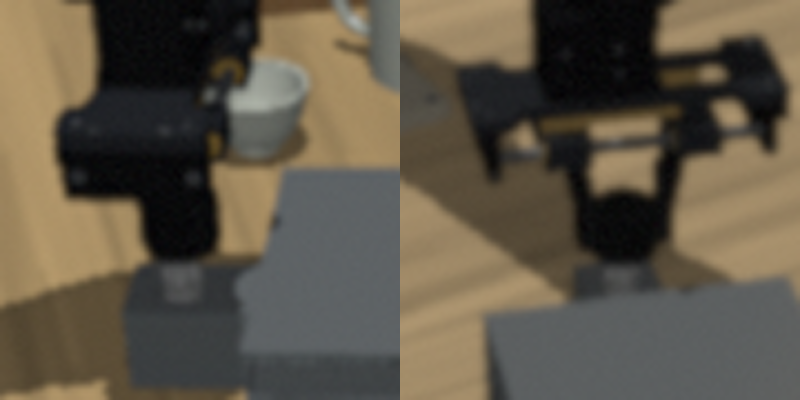

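In both views the cap sits centred over the stud: side column 180 against 181, scene 622 against 622. I'll lower it in small steps.

```bash
python3 -m inch '[0.005,0,0,0,0,0.009,-0.0005,0,0,0,0.012,-0.0005,0,0,0,0.013,-0.0005,0,0,0]' 60
python3 - <<'E'
from h import *
go([.4493,.0568,0.0695],np.radians(70))
E
```

```text
clock: 9.3
position: [0.449, 0.0573, 0.0823]
ee_rot: [-138.8, 90.0, -158.8]
force: [-4.0, -1.8, 9.9]
opening: 0.0404
pos [0.449  0.0573 0.0823] F [-4.   -1.77  9.87] open 0.0404 t 9.3 j [-31.   6.  19. 120.  -2.  55.  59.]
toolaxes
 [[-5.000e-04 -2.000e-04 -1.000e+00]
 [ 3.418e-01  9.398e-01 -3.000e-04]
 [ 9.398e-01 -3.418e-01 -4.000e-04]]
shift [ 0.0128 -0.0004  0.0005]
roll [0.0003, -3.1413]
```

The cap rests on the balls at the expected height, with 10 N. I'll push on.

```bash
python3 -m inch '[0.001,0,0,0,0,0.002,0,0,0,0,0.003,0,0,0,0,0.004,0,0,0,0,0.006,0,0,0,0,0.008,0,0,0,0]' 60
python3 - <<'E'
from h import *
go([.4493,.0568,0.0695],np.radians(70))
E
```

```text
clock: 9.8
position: [0.4489, 0.0573, 0.0743]
ee_rot: [-146.7, 90.0, -166.7]
force: [-1.1, -1.7, -2.9]
opening: 0.0406
pos [0.4489 0.0573 0.0743] F [-1.12 -1.7  -2.86] open 0.0406 t 9.8 j [-31.   7.  19. 120.  -3.  54.  59.]
toolaxes
 [[-5.000e-04 -1.000e-04 -1.000e+00]
 [ 3.419e-01  9.398e-01 -3.000e-04]
 [ 9.398e-01 -3.419e-01 -5.000e-04]]
shift [ 0.0048 -0.0004  0.0006]
roll [0.0002, -3.1414]
```

It is over the balls, and the force reversed as they draw it in. I'll press it home.

```bash
python3 -m inch '[0.002,0,0,0,0,0.004,0,0,0,0,0.005,0,0,0,0,0.006,0,0,0,0,0.007,0,0,0,0,0.007,0,0,0,0]' 60
python3 - <<'E'
from h import *
go([.4493,.0568,0.0695],np.radians(70))
E
```

```text
clock: 10.3
position: [0.449, 0.0575, 0.069]
ee_rot: [170.6, 89.9, 150.6]
force: [-13.7, -2.8, 26.5]
opening: 0.0403
pos [0.449  0.0575 0.069 ] F [-13.68  -2.78  26.48] open 0.0403 t 10.3 j [-31.   7.  19. 120.  -3.  53.  60.]
toolaxes
 [[-1.100e-03  6.000e-04 -1.000e+00]
 [ 3.420e-01  9.397e-01  2.000e-04]
 [ 9.397e-01 -3.420e-01 -1.200e-03]]
shift [-0.0005 -0.0006  0.0005]
roll [-0.0, 3.1416]
```

```bash
python3 -m inch '[0,0,0,0,0,0,0,0,0,0,0,0,0,0,0,0,0,0,0,0,0,0,0,0,0,0,0,0,0,0]' 60
python3 - <<'E'
from h import *
ims=[]
for n,(x,y) in (("side",(180,150)),("scene",(220,120))):
    im=arm.get_image(n)[:,:,::-1][y:y+90,x:x+90]; ims.append(cv2.resize(im,(400,400),interpolation=cv2.INTER_CUBIC))
cv2.imwrite("pics/v8.png",np.hstack(ims))
go([.4493,.0568,0.0695])
E
```

```text
clock: 10.8
position: [0.449, 0.0575, 0.0689]
ee_rot: [165.2, 89.9, 145.2]
force: [-13.2, -2.9, 26.3]
opening: 0.0402
pos [0.449  0.0576 0.069 ] F [-12.46  -2.76  25.9 ] open 0.0402 t 10.9 j [-31.   7.  19. 120.  -3.  53.  60.]
toolaxes
 [[-9.000e-04  7.000e-04 -1.000e+00]
 [ 3.419e-01  9.397e-01  3.000e-04]
 [ 9.397e-01 -3.419e-01 -1.100e-03]]
shift [-0.0005 -0.0006  0.0006]
```

View pics/v8.png

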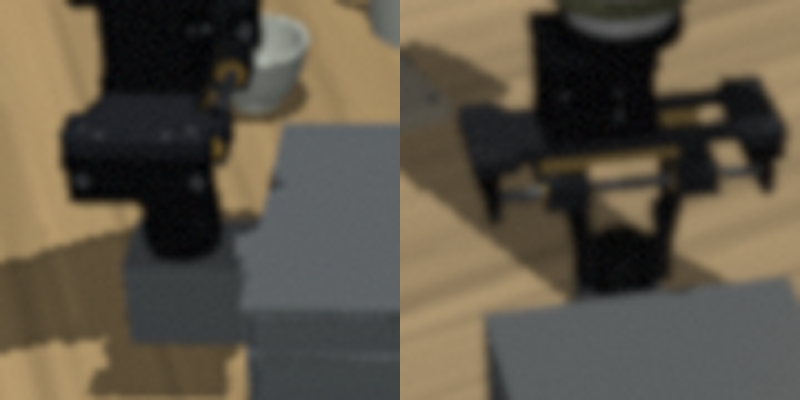

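The cap sits flat on the tab with no stud showing, the lid is shut, and the press is steady at 26 N. I'm handing in while still pressing.

Run:
```python
from h import *
arm.job_done()
o=arm.observe(); print(o['clock'],o['position'],o['force'],o['opening'])
```

```text
the job is handed in; nothing more can be done
the job is handed in; nothing more can be done
```

I shut the lid, put the cap on the stud and handed the job in while still pressing the cap down. The whole job took about 10.9 s of the 59 s allowed.

- **Lid:** I pushed it down with shut fingers until it met the stop, at about 45 N upward. The side view afterwards showed the rims meeting and the stud standing through the tab.
- **Cap:** I took the black cap nearest the base, 0.60 m away; the other three were at 0.68 m or more. It rested on the balls at the expected height. The force then fell to -3 N, the balls drawing it in, and the cap sat home.
- **Last checks:**
  - **Height:** the tool was at 0.069 m, against 0.0695 m expected for home, and within 1 mm sideways of the measured stud axis.
  - **Press and grip:** the press was steady at 26 N down for over half a second, with the fingers gripping at 40.2 mm, set to 60 N.
  - **Pictures:** both fixed cameras showed the cap flat on the tab with no stud visible.
- **Disagreements and limits:**
  - A sideways force of about 13 N went with the press, but the tool stayed upright and did not shift.
  - My first sideways shift on the way to the cap was 6 cm off. I corrected it with the arm clear of everything.
  - I did not re-measure the ramekin, mug and tape at the end. I steered clear of all three and felt no unexpected contact.
  - No reading came back after the hand-in.

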